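Make room in the spice row and slot the fifth jar in

ROBOT

A 7-joint arm with a two-finger parallel gripper is mounted at the origin on a cart in front of the work surface, level with it; the furniture and walls round the work are solid. World frame = base frame: x ahead of the robot, y to its left, z up, the work surface at z = 0. Lengths are in mm, angles in rad, forces in N, time in s.
With the tool pointing down it reaches from about 400 to 875 mm from the base axis. Payload 4.4 kg.
Tool frame: the origin (TCP) lies midway between the tips of the shut fingers; the grasp point (between the pads) lies grasp_offset behind it (grasp_offset is the distance from the TCP to the grasp point, in mm); z points along the fingers, y is the line along which they close (so a half turn about z gives the same grasp; the last joint's range is limited). The gripper opens to 85 mm and grips with 20 to 120 N. Pads are 22 mm wide; open, the fingers measure 114 mm over their backs; the gripper's body (76 mm by 85 mm) begins 54 mm behind the grasp point. The pads swing forward as they close: fully open they stand 13 mm farther back than shut.
Start: joints at [-1.259, 0.628, 0.038, 1.517, -0.027, 0.996, -0.02], TCP at [239.747, 604.185, 231.313] pointing down, gripper open.
Joint ranges: [-3.06, 3.06], [-0.37, 2.12], [-1.25, 1.32], [0.18, 2.47], [-1.1, 4.24], [0.23, 1.98], [-2.94, 2.94]. Speed limits (rad/s): [2.57, 2.57, 3.14, 3.14, 3.14, 3.14, 3.14].

INTERFACE

Orientations are given as [roll, pitch, yaw] about the fixed x, y, z axes, in that order (R = Rz(yaw) Ry(pitch) Rx(roll)).
In Python, from cell import * gives the robot as it stands. The module is installed in compiled form; this text tells all that it offers.
- The arm moves only by the shell command python3 -m jog 'ROWS'. ROWS is a JSON object of lists of equal length, an entry for each row: "angular": the turn, a rotation vector about the tool's x, y, z in degrees, a list of three; "travel": the shift along the tool's x, y, z in cm, a list of three; "fingers": the closure, from 0 (fully open) to 1 (shut). In form: {"angular": [[rx, ry, rz], ...], "travel": [[tx, ty, tz], ...], "fingers": [fingers, ...]}. A call has 1 to 5 rows; each row is the pose to reach, as a shift and turn from the pose commanded when the call began, along the tool's axes at that moment; what a row does not reach only later rows make up. A row lasts 1/8 s, in which the tool goes at most 62.5 mm and 10.7 degrees, less where a joint would pass 70% of its speed; a pose out of reach is approached as far as the arm can. A call with a gripper value outside its range is refused whole. The fingers move at their own pace and stop on an object; the grip force is fixed at half the most. Time passes only in rows, so rows that repeat a pose let the fingers close. It gives the time, the measured TCP pose, the force and the opening at its end, in the units of the state.
- read_state(): the state, without advancing time (a new reading comes with each control period).
- get_image(name): name is "side" or "top" or "wrist"; returns the picture (420x560x3 uint8, red, green, blue); there is no depth.
- camera_model(name): a dict with "mtx" (3x3 intrinsics, pixels), "T" (4x4, takes a point from camera to world coordinates). Camera axes: x right, y down, z forward; pixel columns grow to the right and rows downward; lengths in mm; the calibration is good to about 2 mm. The wrist camera is an equidistant fisheye: a pixel r from the principal point sees the ray r / f radians off the axis. A picture is of the moment at which its call begins: read the wrist's pose just before it. camera_model takes no time and is no camera call; for the wrist camera it gives the pose at the moment of the call.
- finish_job(): hands the job in, once; it reports no verdict.
The state is a dict: "clock": time; "qpos": joint angles; "qd": joint speeds; "tau": joint torques, N m; "eef_pos": TCP position; "tool_rot": TCP orientation; "force": force on the tool from outside, world axes, zero at the start; "torque": the same for the moment, N m; "width": finger opening in mm.
Only numpy, scipy, OpenCV 4.12 (cv2) and the standard library are available. Lean on these libraries where they do the work, as an engineer would, in place of code of your own. Each camera call takes 0.05 s, during which the arm holds its last target. There are 200 camera calls.

TASK

One spice jar has been left out on the worktop. Nudge the four jars in the wooden spice tray apart to both sides, gently and keeping them standing in the tray, until there is a gap in the middle of the row, then put the stray jar into that gap so that all five stand upright on the tray in one line, and let go. Never press hard on the tray or what stands in it, and leave the jam jar, pepper mill and tin alone.

Things in the scene. Friction and masses are not known exactly. Their poses are not given: they have to be found in the camera images.
- spice_tray: wooden spice tray fixed to the worktop, 75 x 280 mm; origin: centre of its underside; z up, y along the row (+y = left), x across it, away from the robot. Contact force on tray and insert together, down or sideways and with the jars' own 5 N of weight, must stay under 30 N: move slowly, stop pushes at 4 to 6 N, grip lightly (closing fingers drag a jar down). A jar slides on the board with about 1 N
- board_mid (a point): middle of the tray's board, the surface the jars stand on, 12 mm above the worktop, axes as the tray's. The jars stand in a channel 49 mm wide (x -24.5 to +24.5 mm) between a front lip (top 22 mm above the worktop) and a back rail (top 34 mm)
- back_rail (a point): middle of the back rail's top. In the channel a wooden insert is clamped firm: two end cheeks (tops 71 mm above the worktop) 208 mm apart inside, tied by a rod at tray x +32 mm, 58 mm above the worktop at most. Its middle lies up to 12 mm either way along y from the tray's: not measured, only contact tells. Five jars leave 4 mm to spare, so push both pairs right up to their cheeks
- left_inner: a spice jar with a dark cap: an upright cylinder 41 mm across (40.8 mm) and 105 mm tall, about 0.11 kg, standing on the tray's board. Origin: centre of its underside, own z up along the jar. It is the second from +y, left neighbour of the gap to be made, of the four in the row, counted in the tray's frame
- right_inner: a spice jar with a dark cap: an upright cylinder 41 mm across (40.8 mm) and 105 mm tall, about 0.11 kg, standing on the tray's board. Origin: centre of its underside, own z up along the jar. It is the third from +y, right neighbour of the gap to be made, of the four in the row, counted in the tray's frame
- left_outer: a spice jar with a dark cap: an upright cylinder 41 mm across (40.8 mm) and 105 mm tall, about 0.11 kg, standing on the tray's board. Origin: centre of its underside, own z up along the jar. It is the first from +y, next to the +y cheek, of the four in the row, counted in the tray's frame
- right_outer: a spice jar with a dark cap: an upright cylinder 41 mm across (40.8 mm) and 105 mm tall, about 0.11 kg, standing on the tray's board. Origin: centre of its underside, own z up along the jar. It is the last from +y, next to the -y cheek, of the four in the row, counted in the tray's frame
- new_jar: the stray spice jar, the only one standing on the bare worktop, to the left or right of the tray: the same shape, 40.8 mm across and 105 mm tall, 0.08 to 0.15 kg, upright. Origin: centre of its underside, own z up along the jar. Mind the wall cabinets: they hang 455 mm above the worktop from x = 0.56 m on
- jam_jar: squat jam jar, 69 mm across, 99 mm tall, on the worktop beside the tray. Origin: centre of its underside. A bystander.
- pepper_mill: dark wooden pepper mill, 58 mm across, 170 mm tall, on the worktop, left of the tray and farther back. Origin: centre of its underside. A bystander.
- tuna_tin: low flat tin, 86 mm across, 40 mm tall, on the worktop, right of the tray and farther back. Origin: centre of its underside. A bystander.
Mind the look-alikes: they are no part of the job. Leave any blue look-alike of the new_jar alone.

How it is judged:
By the outcome, as a careful person would: the job done as asked, in the order asked, and still so for the second after the job is handed in, with the robot touching nothing.
It also fails if it takes over 72 s, if anything falls off the work surface, if the arm or the gripper's body presses on something with over 40 N, if the wrist force passes 120 N, or if a joint passes its speed limit or range.

## Working session

There is one attempt and no reset: what is moved stays moved. The work goes in short steps, Python scripts to look and compute and a shell command to move; the robot and the scene stay as the last step left them, time stands still between calls to the robot, and variables do not carry over. Pictures are saved under pics/ and viewed, on a budget of 10 in all, crops included, one or two more only if the job needs it, and the job is handed in when it is done.

```bash
mkdir -p pics; ls; python3 - <<'E'
from cell import *
import cv2,numpy as np
s=read_state();print(s)
for n in("top","side"):
    im=get_image(n);cv2.imwrite(f"pics/{n}0.png",im[:,:,::-1])
    c=camera_model(n);print(n,np.round(c["mtx"],1).tolist(),np.round(c["T"],3).tolist())
c=camera_model("wrist");print(np.round(c["mtx"],1).tolist(),np.round(c["T"],3).tolist())
import cell;print([k for k in dir(cell) if k[0]!='_'])
try: print(grasp_offset)
except Exception as e: print(e)
E
```

```text
pics
{'clock': 0.0, 'qpos': array([-1.25880519,  0.62932794,  0.03837396,  1.5183831 , -0.02702467,
        0.99628213, -0.02000795]), 'qd': array([-1.08781053e-03, -8.14654089e-04,  5.73475384e-04, -2.12514144e-03,
       -1.45104681e-04,  7.31661392e-04,  5.78597801e-05]), 'tau': array([-1.61428798e-04, -5.63397110e+01,  1.22596946e+00, -1.93440467e+01,
        1.10496857e-02,  1.07121805e-02,  1.83659211e-05]), 'eef_pos': array([239.46247008, 603.60804669, 230.39478885]), 'tool_rot': array([-3.13970724e+00, -3.64495385e-05,  2.76383477e+00]), 'force': array([-0.89660352,  0.08626106, -0.18135517]), 'torque': array([-0.00941859, -0.02790919, -0.04341989]), 'width': 85.37185011437347}
top [[507.2, 0.0, 283.6], [0.0, 507.2, 202.9], [0.0, 0.0, 1.0]] [[-0.016, -0.997, 0.074, 426.836], [-1.0, 0.017, 0.013, 9.405], [-0.014, -0.074, -0.997, 1363.668], [0.0, 0.0, 0.0, 1.0]]
side [[500.6, 0.0, 283.0], [0.0, 500.6, 208.9], [0.0, 0.0, 1.0]] [[0.723, -0.574, 0.385, -130.684], [-0.691, -0.594, 0.413, -616.084], [-0.008, -0.564, -0.826, 1384.126], [0.0, 0.0, 0.0, 1.0]]
[[325.2, 0.0, 278.6], [0.0, 325.2, 211.4], [0.0, 0.0, 1.0]] [[0.369, 0.897, 0.241, 179.432], [0.929, -0.356, -0.098, 628.559], [-0.002, 0.261, -0.965, 372.548], [0.0, 0.0, 0.0, 1.0]]
['MotionError', 'camera_model', 'finish_job', 'get_image', 'grasp_offset', 'read_state']
18.700000000000003
```

```bash
python3 - <<'E'
import cv2,numpy as np
a=cv2.imread("pics/top0.png");b=cv2.imread("pics/side0.png")
# 800x600 combo
cv2.imwrite("pics/top0b.png",cv2.resize(a,(800,600),interpolation=cv2.INTER_CUBIC))
cv2.imwrite("pics/side0b.png",cv2.resize(b,(800,600),interpolation=cv2.INTER_CUBIC))
E
```

```text
(no output)
```

View pics/top0b.png

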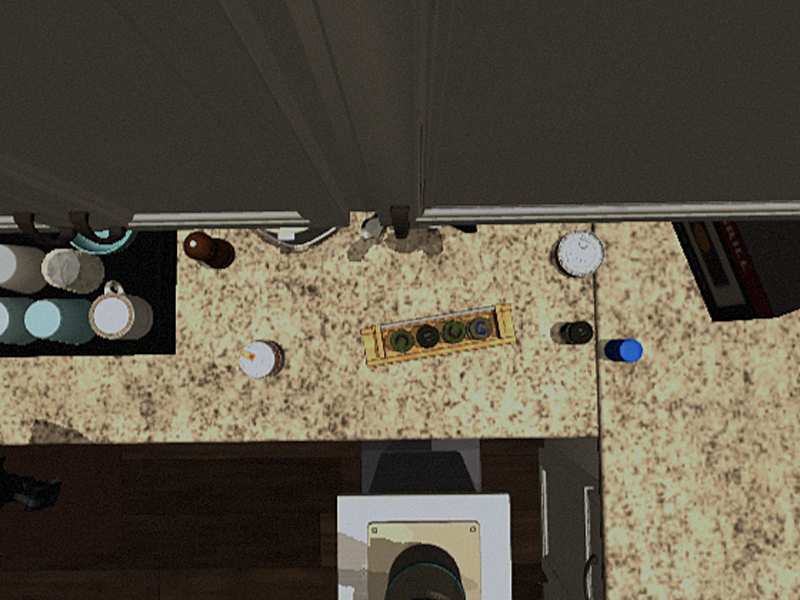

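View pics/side0b.png

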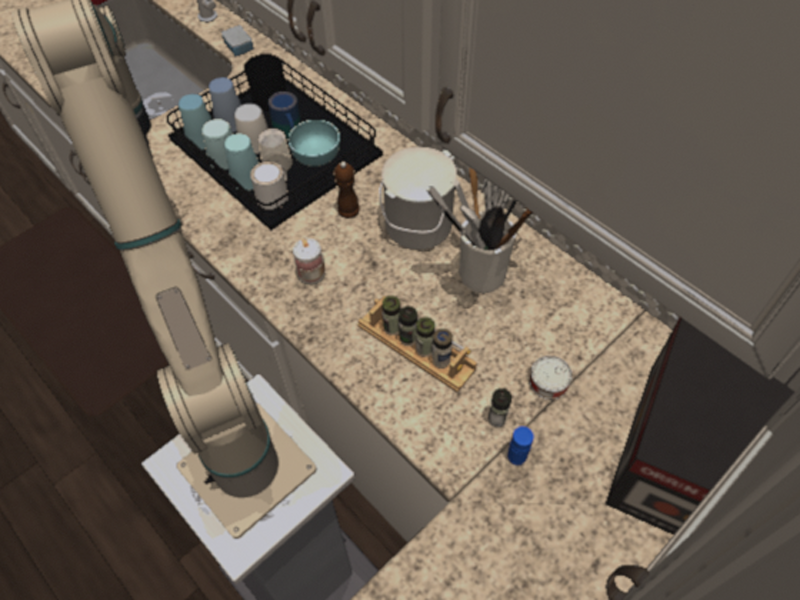

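Stray candidates in the top view (800 px scale): a dark-capped jar at (578,332) and a blue jar at (625,350). The dark-capped one fits, and the blue one is the look-alike. I'll confirm that in an enlarged crop and measure the tray there too.

```bash
python3 - <<'E'
import cv2
a=cv2.imread("pics/top0.png")
c=a[200:270,245:455]  # 70x210
cv2.imwrite("pics/crop1.png",cv2.resize(c,None,fx=3.8,fy=3.8,interpolation=cv2.INTER_CUBIC))
E
```

```text
(no output)
```

View pics/crop1.png

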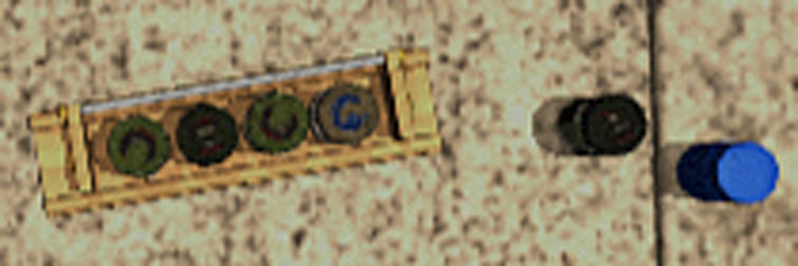

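```bash
cat > h.py <<'E'
import numpy as np
from cell import *
from scipy.spatial.transform import Rotation as R
def ray(n,uv,z,c=None):
    c=c or camera_model(n);K=c["mtx"];T=c["T"]
    u=(np.array(uv,float)-K[:2,2])/[K[0,0],K[1,1]]
    if n=="wrist":
        r=np.hypot(*u);d=np.array([*(u/r*np.sin(r)),np.cos(r)])
    else:d=np.array([*u,1])
    d=T[:3,:3]@d;return T[:3,3]+d*(z-T[2,3])/d[2]
def proj(n,P,c=None):
    c=c or camera_model(n);K=c["mtx"];T=c["T"];p=T[:3,:3].T@(np.array(P,float)-T[:3,3])
    if n=="wrist":
        r=np.hypot(p[0],p[1]);p=np.array([*(p[:2]/r*np.arctan2(r,p[2])),1])
    return K[:2,:2]@(p[:2]/p[2])+K[:2,2]
def tool():
    s=read_state();return s["eef_pos"],R.from_euler("xyz",s["tool_rot"]),s
def delta(P,yaw):
    "travel cm and rotvec deg (tool axes) to reach P mm pointing down with yaw"
    p,r,s=tool();t=R.from_euler("xyz",[np.pi,0,yaw])
    print("travel cm",np.round(r.inv().apply(np.array(P)-p)/10,2),"ang",np.round((r.inv()*t).as_rotvec(degrees=True),2),"clock",round(s["clock"],2),"p",np.round(p,1),"F",np.round(s["force"],1),"w",round(s["width"],1))
E
python3 - <<'E'
from h import *
f=lambda p:np.array(p)/3.8+[245,200]-0.37
for z,ps in((34,[(30,118),(428,48)]),(22,[(438,150),(48,215)]),(71,[(75,104),(90,190),(390,53),(402,138)]),(117,[(137,147),(207,134),(276,122),(345,113)]),(105,[(613,125),(748,172)])):
    for p in ps: print(z,p,np.round(ray("top",f(p),z),1))
# jam, mill, tin
for z,p in((99,(262,358)),(170,(200,246)),(40,(580,254))): print(np.round(ray("top",np.array(p)*.7,z),1))
E
```

```text
34 (30, 118) [454.1 109.5  34. ]
34 (428, 48) [ 497.7 -165.7   34. ]
22 (438, 150) [ 427.5 -172.3   22. ]
22 (48, 215) [387.   98.7  22. ]
71 (75, 104) [462.2  76.4  71. ]
71 (90, 190) [404.6  67.1  71. ]
71 (390, 53) [ 492.8 -135.3   71. ]
71 (402, 138) [ 435.8 -141.9   71. ]
117 (137, 147) [432.5  34.3 117. ]
117 (207, 134) [440.2 -11.  117. ]
117 (276, 122) [447.2 -55.6 117. ]
117 (345, 113) [ 452.2 -100.2  117. ]
105 (613, 125) [ 441.8 -275.   105. ]
105 (748, 172) [ 409.9 -361.1  105. ]
[406.1 277.5  99. ]
[594.8 365.7 170. ]
[ 585.5 -294.7   40. ]
```

The crop confirms it: the stray is the dark-capped jar at crop (613,125), near (442,-275). The blue look-alike at (748,172) stays. The tray is at about (443,-33) with yaw about 8.7°. The jars are about 45 mm apart with gaps of about 4 mm.

Plan:
1. Grip each inner jar front and back, and slide it outward until it meets resistance.
2. Find the gap edges by touch with the fingers shut.
3. Place the stray.

First I'll move above the row.

```bash
python3 - <<'E'
from h import *
delta([443,-33,230],1.72)
E
```

```text
travel cm [-42.4  -51.67   0.14] ang [-9.00e-02  5.00e-02  5.98e+01] clock 0.1 p [239.6 603.7 230.5] F [ 0.1  0.6 -0.4] w 85.3
```

```bash
python3 -m jog '{"angular":[[0,0,60],[0,0,60],[0,0,60],[0,0,60],[0,0,60]],"travel":[[-42.4,-51.7,0],[-42.4,-51.7,0],[-42.4,-51.7,0],[-42.4,-51.7,0],[-42.4,-51.7,0]],"fingers":[0,0,0,0,0]}'; python3 -c "
from h import *
delta([443,-33,230],1.72)"
```

```text
clock: 0.72
eef_pos: [335.1, 304.5, 231.3]
tool_rot: [3.141, -0.0, 1.82]
force: [1.3, -0.2, 0.1]
width: 85.6
travel cm [-35.37   2.12   0.13] ang [ 0.01 -0.    5.74] clock 0.72 p [335.1 304.5 231.3] F [ 1.3 -0.2  0.1] w 85.6
```

```bash
python3 -m jog '{"angular":[[0,0,5.7],[0,0,5.7],[0,0,5.7],[0,0,5.7],[0,0,5.7]],"travel":[[-35.4,2.1,0.1],[-35.4,2.1,0.1],[-35.4,2.1,0.1],[-35.4,2.1,0.1],[-35.4,2.1,0.1]],"fingers":[0,0,0,0,0]}' && python3 -m jog '{"angular":[[0,0,0],[0,0,0]],"travel":[[-4.1,0.3,0],[-4.1,0.3,0]],"fingers":[0,0]}'; python3 -c "
from h import *
import cv2
c=camera_model('wrist');im=get_image('wrist')
delta([443,-33,230],1.72)
np.savez('w1.npz',m=c['mtx'],T=c['T'])
# rectify onto plane z=117 in tray-aligned frame: 2 px/mm, 240x150
for P in ([432.5,34.3,117],[440.2,-11,117],[447.2,-55.6,117],[452.2,-100.2,117]): print(np.round(proj('wrist',P,c),0))
cv2.imwrite('pics/w1.png',cv2.resize(im[:,:,::-1],(800,600),interpolation=cv2.INTER_CUBIC))"
```

```text
clock: 1.35
eef_pos: [431.9, 7.6, 230.4]
tool_rot: [3.141, -0.0, 1.727]
force: [1.5, 0.6, -0.2]
width: 85.5
clock: 1.6
eef_pos: [441.2, -34.3, 230.4]
tool_rot: [3.141, 0.002, 1.72]
force: [-0.2, 0.9, 0.5]
width: 85.7
travel cm [-0.14  0.21  0.02] ang [-0.03  0.01  0.18] clock 1.65 p [440.7 -32.  230.2] F [-0.1  0.8 -0.6] w 85.3
[279. 121.]
[280. 179.]
[281. 233.]
[279. 281.]
```

View pics/w1.png

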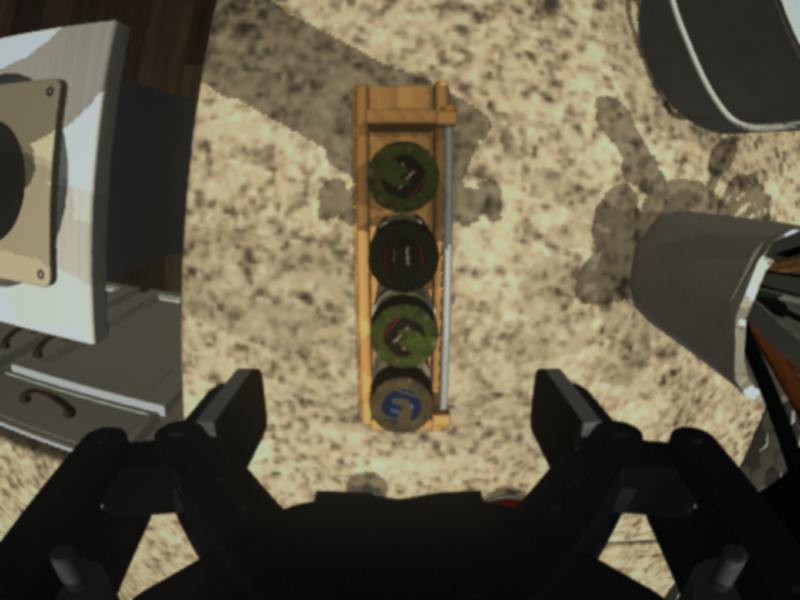

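The wrist view is aligned with the row. The caps are at (403,177), (404,254), (404,329) and (403,404), and the rod is behind them at x≈448. I'll refine the positions.

```bash
python3 -c "
from h import *
z=np.load('w1.npz');c=dict(mtx=z['m'],T=z['T'])
J=[ray('wrist',np.array(p)*.7-.15,117,c) for p in ((403,177),(404,254),(404,329),(403,404))]
print(np.round(J,1)); d=J[0]-J[3];print(np.degrees(np.arctan2(-d[0],d[1])))
a=np.radians(8.7)
t=np.array([-np.sin(a),np.cos(a),0])
L=[ray('wrist',np.array(p)*.7-.15,zz,c) for p,zz in (((405,124),71),((360,123),22),((358,420),22),((357,90),22))]
print(np.round(L,1)); print([round(float(t@(q-np.array([442,-33,0]))),1) for q in J+L])
delta([*J[1][:2],150],1.72)"
```

```text
[[ 434.8   32.7  117. ]
 [ 441.7   -9.4  117. ]
 [ 448.3  -52.8  117. ]
 [ 455.2 -101.2  117. ]]
8.67160814728895
[[ 431.4   67.4   71. ]
 [ 398.    69.3   22. ]
 [ 427.9 -172.    22. ]
 [ 392.    94.3   22. ]]
[66.1, 23.4, -20.5, -69.4, 100.8, 107.8, -135.2, 133.4]
travel cm [2.22 0.45 8.02] ang [-0.03  0.01  0.18] clock 1.65 p [440.7 -32.  230.2] F [-0.1  0.8 -0.6] w 85.3
```

```bash
python3 -m jog '{"angular":[[0,0,0.2],[0,0,0.2],[0,0,0.2],[0,0,0.2],[0,0,0.2]],"travel":[[2.2,0.35,5],[2.2,0.35,10],[2.2,0.35,14],[2.2,0.35,16.4],[2.2,0.35,16.4]],"fingers":[0,0,0,0.2,0.4]}' && python3 -m jog '{"angular":[[0,0,0],[0,0,0]],"travel":[[0,0,0],[0,0,0]],"fingers":[0.44,0.44]}';python3 -c "
from h import *
delta([441,-10,66],1.72)"
```

```text
clock: 2.28
eef_pos: [439.3, -6.9, 65.1]
tool_rot: [-3.137, -0.002, 1.725]
force: [0.8, 0.3, 0.1]
width: 52.2
clock: 2.52
eef_pos: [441.7, -8.0, 67.5]
tool_rot: [3.139, 0.0, 1.724]
force: [-0.3, -0.0, 0.1]
width: 47.9
travel cm [-0.19 -0.1   0.15] ang [0.13 0.01 0.23] clock 2.52 p [441.7  -8.   67.5] F [-0.3 -0.   0.1] w 47.9
```

```bash
for f in 1; do python3 -m jog '{"angular":[[0,0,0],[0,0,0]],"travel":[[0,0,0],[0,0,0]],"fingers":[0.5,0.515]}'; python3 -m jog '{"angular":[[0,0,0],[0,0,0]],"travel":[[0,0,0],[0,0,0]],"fingers":[0.525,0.525]}'; python3 -m jog '{"angular":[[0,0,0],[0,0,0]],"travel":[[0,0,0],[0,0,0]],"fingers":[0.535,0.535]}'; done
```

```text
clock: 2.78
eef_pos: [440.9, -8.4, 66.9]
tool_rot: [3.141, -0.0, 1.723]
force: [-0.9, 0.4, 0.2]
width: 41.5
clock: 3.02
eef_pos: [440.4, -8.4, 66.6]
tool_rot: [-3.141, -0.0, 1.723]
force: [-1.2, 0.4, 6.2]
width: 40.9
clock: 3.28
eef_pos: [440.4, -8.4, 66.7]
tool_rot: [-3.141, -0.0, 1.723]
force: [-2.0, -0.2, 8.4]
width: 40.0
```

```bash
python3 -m jog '{"angular":[[0,0,0],[0,0,0]],"travel":[[0,0,-0.06],[0,0,-0.06]],"fingers":[0.535,0.535]}'; python3 -m jog '{"angular":[[0,0,0],[0,0,0]],"travel":[[0,0,-0.04],[0,0,-0.04]],"fingers":[0.535,0.535]}'
```

```text
clock: 3.52
eef_pos: [441.3, -8.4, 66.9]
tool_rot: [3.141, 0.0, 1.723]
force: [0.4, -0.0, -0.7]
width: 40.1
clock: 3.78
eef_pos: [441.0, -8.4, 67.3]
tool_rot: [-3.142, 0.0, 1.723]
force: [-0.2, 0.0, -0.8]
width: 40.2
```

```bash
python3 -m jog '{"angular":[[0,0,0],[0,0,0],[0,0,0],[0,0,0]],"travel":[[0.25,0,0],[0.5,0,0],[0.75,0,0],[1.0,0,0]],"fingers":[0.535,0.535,0.535,0.535]}'; python3 -m jog '{"angular":[[0,0,0],[0,0,0],[0,0,0]],"travel":[[0.1,0,0],[0.2,0,0],[0.3,0,0]],"fingers":[0.535,0.535,0.535]}'
```

```text
clock: 4.28
eef_pos: [439.4, 1.6, 67.4]
tool_rot: [3.142, 0.0, 1.723]
force: [-0.1, -1.1, -1.5]
width: 40.1
clock: 4.65
eef_pos: [438.9, 4.4, 67.4]
tool_rot: [-3.142, 0.0, 1.723]
force: [-1.1, -1.1, -2.3]
width: 40.2
```

```bash
python3 -m jog '{"angular":[[0,0,0],[0,0,0]],"travel":[[0.1,0,0],[0.2,0,0]],"fingers":[0.535,0.535]}'
```

```text
clock: 4.9
eef_pos: [438.6, 6.4, 67.4]
tool_rot: [-3.142, -0.0, 1.723]
force: [0.4, -1.7, -1.5]
width: 40.2
```

```bash
for i in 1 2 3; do :; done; python3 -m jog '{"angular":[[0,0,0],[0,0,0]],"travel":[[0.08,0,0],[0.1,0,0]],"fingers":[0.535,0.535]}'; python3 -m jog '{"angular":[[0,0,0],[0,0,0]],"travel":[[0.08,0,0],[0.1,0,0]],"fingers":[0.535,0.535]}'
```

```text
clock: 5.15
eef_pos: [438.4, 7.5, 67.4]
tool_rot: [-3.142, -0.0, 1.723]
force: [0.1, -0.2, -1.8]
width: 39.9
clock: 5.4
eef_pos: [438.3, 8.4, 67.4]
tool_rot: [3.142, -0.0, 1.723]
force: [1.0, -0.5, -0.8]
width: 40.2
```

```bash
python3 -m jog '{"angular":[[0,0,0],[0,0,0]],"travel":[[0.08,0,0],[0.1,0,0]],"fingers":[0.535,0.535]}'
```

```text
clock: 5.65
eef_pos: [438.2, 9.4, 67.4]
tool_rot: [-3.142, -0.0, 1.723]
force: [0.7, -0.3, -1.4]
width: 40.0
```

```bash
python3 -m jog '{"angular":[[0,0,0],[0,0,0]],"travel":[[0.08,0,0],[0.1,0,0]],"fingers":[0.535,0.535]}'
```

```text
clock: 5.9
eef_pos: [438.0, 10.4, 67.4]
tool_rot: [-3.142, -0.0, 1.723]
force: [-0.0, -0.3, -1.4]
width: 40.1
```

```bash
python3 -m jog '{"angular":[[0,0,0],[0,0,0]],"travel":[[0.05,0,0],[0.07,0,0]],"fingers":[0.535,0.535]}'
```

```text
clock: 6.15
eef_pos: [437.9, 11.0, 67.4]
tool_rot: [-3.142, 0.0, 1.723]
force: [-0.3, -0.6, -0.7]
width: 40.3
```

```bash
python3 -m jog '{"angular":[[0,0,0],[0,0,0]],"travel":[[0.05,0,0],[0.07,0,0]],"fingers":[0.535,0.535]}'
```

```text
clock: 6.4
eef_pos: [438.0, 11.1, 67.5]
tool_rot: [3.141, 0.001, 1.723]
force: [0.5, -3.3, -0.5]
width: 40.4
```

```bash
python3 -m jog '{"angular":[[0,0,0],[0,0,0]],"travel":[[0.05,0,0],[0.07,0,0]],"fingers":[0.535,0.535]}'
```

```text
clock: 6.65
eef_pos: [438.2, 11.2, 67.5]
tool_rot: [3.141, 0.002, 1.722]
force: [0.3, -5.8, -0.8]
width: 40.6
```

```bash
python3 -c "
from h import *
import cv2
c=camera_model('wrist');im=get_image('wrist')
np.savez('w2.npz',m=c['mtx'],T=c['T'])
cv2.imwrite('pics/w2.png',cv2.resize(im[:,:,::-1],(800,600),interpolation=cv2.INTER_CUBIC))"
```

```text
(no output)
```

View pics/w2.png

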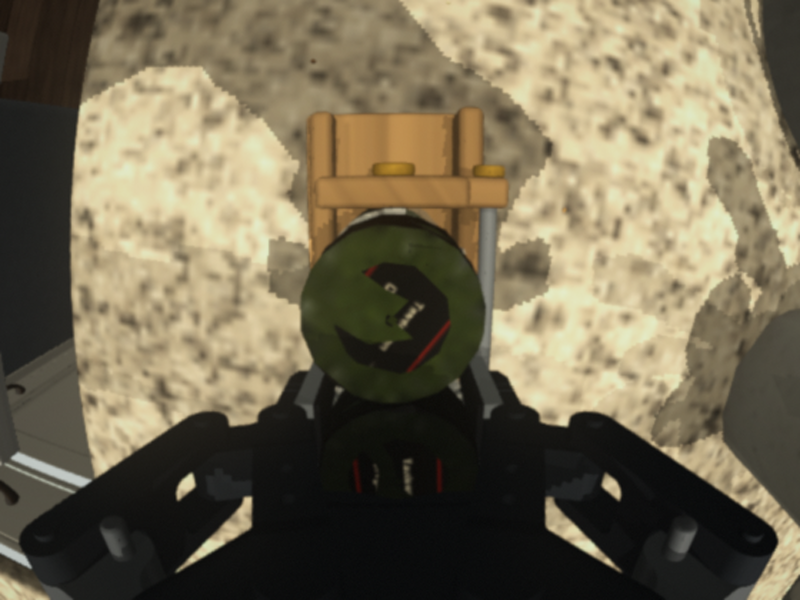

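The left pair is against its cheek at 5.8 N, with the held cap at (393,310) and upright. I'll relax the push, release, and straddle along to the right inner jar.

```bash
python3 -m jog '{"angular":[[0,0,0],[0,0,0],[0,0,0]],"travel":[[-0.1,0,0.03],[-0.1,0,0.06],[-0.1,0,0.06]],"fingers":[0.535,0.535,0.5]}'; python3 -m jog '{"angular":[[0,0,0],[0,0,0]],"travel":[[0,0,0],[0,0,0]],"fingers":[0.45,0.3]}'; python3 -m jog '{"angular":[[0,0,0],[0,0,0],[0,0,0],[0,0,0]],"travel":[[-2,0,0],[-4.5,0,0],[-6.4,0,0],[-6.4,0,0]],"fingers":[0.2,0.2,0.3,0.44]}'; python3 -m jog '{"angular":[[0,0,0]],"travel":[[0,0,0]],"fingers":[0.44]}'; python3 -c "
from h import *
delta([448,-53,66.5],1.72)"
```

```text
clock: 7.08
eef_pos: [437.4, 12.4, 66.8]
tool_rot: [-3.141, -0.001, 1.724]
force: [0.3, 0.5, 0.1]
width: 42.6
clock: 7.32
eef_pos: [437.6, 12.0, 66.8]
tool_rot: [-3.141, -0.001, 1.724]
force: [0.0, 0.3, -0.2]
width: 59.8
clock: 7.82
eef_pos: [447.7, -52.9, 66.8]
tool_rot: [3.141, 0.0, 1.721]
force: [0.1, -0.4, -0.4]
width: 47.8
clock: 7.95
eef_pos: [447.2, -50.8, 66.7]
tool_rot: [-3.141, -0.001, 1.724]
force: [0.0, -0.5, -0.2]
width: 47.6
travel cm [-0.23  0.04  0.02] ang [-0.03 -0.06  0.24] clock 7.95 p [447.2 -50.8  66.7] F [ 0.  -0.5 -0.2] w 47.6
```

```bash
python3 -m jog '{"angular":[[0,0,0],[0,0,0],[0,0,0]],"travel":[[-0.2,0,0],[-0.2,0,0],[-0.2,0,0]],"fingers":[0.5,0.515,0.52]}';  python3 -m jog '{"angular":[[0,0,0],[0,0,0],[0,0,0]],"travel":[[0,0,-0.02],[0,0,-0.04],[0,0,-0.06]],"fingers":[0.525,0.53,0.535]}';python3 -m jog '{"angular":[[0,0,0],[0,0,0]],"travel":[[0,0,-0.04],[0,0,-0.04]],"fingers":[0.535,0.535]}'
```

```text
clock: 8.32
eef_pos: [447.6, -53.4, 66.8]
tool_rot: [-3.141, -0.0, 1.724]
force: [-0.8, 0.4, 0.1]
width: 41.0
clock: 8.7
eef_pos: [447.9, -53.8, 67.4]
tool_rot: [3.142, -0.0, 1.723]
force: [-0.5, 0.7, -0.6]
width: 40.5
clock: 8.95
eef_pos: [447.9, -53.8, 67.8]
tool_rot: [3.142, -0.0, 1.723]
force: [0.3, -0.0, -0.8]
width: 40.1
```

```bash
python3 -m jog '{"angular":[[0,0,0],[0,0,0],[0,0,0],[0,0,0]],"travel":[[-0.25,0,0],[-0.5,0,0],[-0.75,0,0],[-1.0,0,0]],"fingers":[0.535,0.535,0.535,0.535]}'; python3 -m jog '{"angular":[[0,0,0],[0,0,0],[0,0,0]],"travel":[[-0.1,0,0],[-0.2,0,0],[-0.3,0,0]],"fingers":[0.535,0.535,0.535]}'
```

```text
clock: 9.45
eef_pos: [449.4, -63.7, 67.8]
tool_rot: [-3.141, -0.0, 1.723]
force: [-0.1, 1.5, -1.5]
width: 40.1
clock: 9.82
eef_pos: [449.9, -66.6, 67.8]
tool_rot: [-3.142, -0.0, 1.723]
force: [-0.6, 0.9, -0.6]
width: 40.4
```

```bash
python3 -m jog '{"angular":[[0,0,0],[0,0,0]],"travel":[[-0.1,0,0],[-0.2,0,0]],"fingers":[0.535,0.535]}'
```

```text
clock: 10.07
eef_pos: [450.2, -68.6, 67.8]
tool_rot: [-3.142, -0.0, 1.723]
force: [-0.3, 0.5, -1.0]
width: 40.2
```

```bash
python3 -m jog '{"angular":[[0,0,0],[0,0,0]],"travel":[[-0.07,0,0],[-0.1,0,0]],"fingers":[0.535,0.535]}'
```

```text
clock: 10.32
eef_pos: [450.3, -69.7, 67.8]
tool_rot: [-3.142, -0.0, 1.723]
force: [1.2, 0.2, -0.9]
width: 40.2
```

```bash
python3 -m jog '{"angular":[[0,0,0],[0,0,0]],"travel":[[-0.07,0,0],[-0.1,0,0]],"fingers":[0.535,0.535]}'
```

```text
clock: 10.58
eef_pos: [450.5, -70.7, 67.8]
tool_rot: [3.142, 0.0, 1.723]
force: [-1.1, 0.9, -1.9]
width: 40.4
```

```bash
python3 -m jog '{"angular":[[0,0,0],[0,0,0]],"travel":[[-0.05,0,0],[-0.07,0,0]],"fingers":[0.535,0.535]}'
```

```text
clock: 10.82
eef_pos: [450.5, -71.3, 67.8]
tool_rot: [-3.142, -0.0, 1.723]
force: [-0.6, -0.5, -0.4]
width: 40.0
```

```bash
python3 -m jog '{"angular":[[0,0,0],[0,0,0]],"travel":[[-0.05,0,0],[-0.07,0,0]],"fingers":[0.535,0.535]}'
```

```text
clock: 11.08
eef_pos: [450.7, -72.0, 67.8]
tool_rot: [3.142, 0.0, 1.723]
force: [-0.3, 0.4, -1.3]
width: 40.5
```

```bash
python3 -m jog '{"angular":[[0,0,0],[0,0,0]],"travel":[[-0.05,0,0],[-0.07,0,0]],"fingers":[0.535,0.535]}'
```

```text
clock: 11.32
eef_pos: [450.8, -72.7, 67.8]
tool_rot: [-3.142, 0.0, 1.723]
force: [-0.1, -0.2, 0.6]
width: 40.5
```

```bash
python3 -m jog '{"angular":[[0,0,0],[0,0,0]],"travel":[[-0.05,0,0],[-0.07,0,0]],"fingers":[0.535,0.535]}'
```

```text
clock: 11.58
eef_pos: [450.8, -73.0, 67.8]
tool_rot: [-3.141, -0.001, 1.724]
force: [-0.4, 1.8, 0.1]
width: 40.4
```

```bash
python3 -m jog '{"angular":[[0,0,0],[0,0,0]],"travel":[[-0.05,0,0],[-0.07,0,0]],"fingers":[0.535,0.535]}'
```

```text
clock: 11.82
eef_pos: [450.8, -73.0, 67.8]
tool_rot: [-3.141, -0.001, 1.724]
force: [0.1, 5.4, 2.6]
width: 40.3
```

```bash
python3 -m jog '{"angular":[[0,0,0],[0,0,0]],"travel":[[-0.05,0,0],[-0.07,0,0]],"fingers":[0.535,0.535]}'
```

```text
clock: 12.08
eef_pos: [450.8, -73.1, 67.9]
tool_rot: [-3.141, -0.002, 1.725]
force: [-0.6, 6.6, 2.5]
width: 40.2
```

Both pairs are seated. The gripper positions at contact are 85 mm apart, which matches the expected 85.6. I'll release, shut the fingers mid-gap and touch both sides to centre the gap.

```bash
python3 -m jog '{"angular":[[0,0,0],[0,0,0],[0,0,0]],"travel":[[0.14,0,0.04],[0.14,0,0.07],[0.14,0,0.07]],"fingers":[0.535,0.535,0.5]}'; python3 -m jog '{"angular":[[0,0,0],[0,0,0]],"travel":[[0,0,0],[0,0,0]],"fingers":[0.45,0.3]}'; python3 -m jog '{"angular":[[0,0,0],[0,0,0],[0,0,0],[0,0,0],[0,0,0]],"travel":[[2,0,0],[4.2,0,0],[4.2,0,0],[4.2,0,0],[4.2,0,0]],"fingers":[0.3,0.3,0.5,0.8,1]}'; python3 -m jog '{"angular":[[0,0,0],[0,0,0],[0,0,0]],"travel":[[0,0,0],[0,0,0],[0,0,0]],"fingers":[1,1,1]}'
```

```text
clock: 12.45
eef_pos: [451.3, -74.4, 67.1]
tool_rot: [3.141, 0.002, 1.723]
force: [-0.1, -0.4, -0.3]
width: 42.9
clock: 12.7
eef_pos: [451.1, -74.0, 67.1]
tool_rot: [3.141, 0.001, 1.723]
force: [0.7, 1.0, 0.3]
width: 59.5
clock: 13.32
eef_pos: [444.7, -33.0, 67.1]
tool_rot: [3.141, 0.001, 1.722]
force: [-0.1, 0.2, 0.4]
width: 6.9
clock: 13.7
eef_pos: [444.5, -32.0, 67.1]
tool_rot: [3.142, 0.0, 1.723]
force: [0.2, 0.9, 0.5]
width: 0.1
```

```bash
python3 -c "
from h import *
import cv2
im=get_image('wrist')
cv2.imwrite('pics/w3.png',cv2.resize(im[:,:,::-1],(800,600),interpolation=cv2.INTER_CUBIC))"
```

```text
(no output)
```

View pics/w3.png

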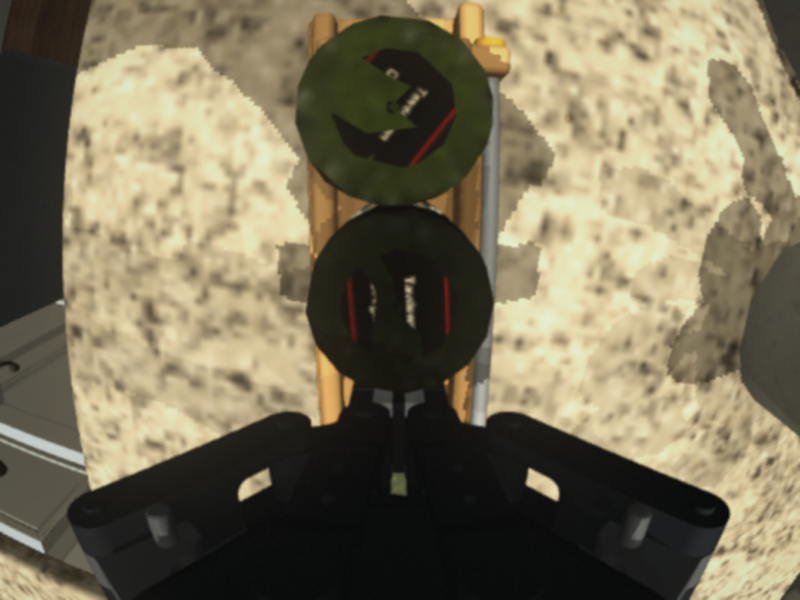

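The left pair stands upright, caps at (393,110) and (400,298). The shut fingers are in the gap. Now I touch the left side.

```bash
python3 -m jog '{"angular":[[0,0,0],[0,0,0],[0,0,0]],"travel":[[0.4,0,0],[0.8,0,0],[0.8,0,0]],"fingers":[1,1,1]}'; python3 -m jog '{"angular":[[0,0,0],[0,0,0]],"travel":[[0.1,0,0],[0.1,0,0]],"fingers":[1,1]}'
```

```text
clock: 14.12
eef_pos: [443.9, -24.6, 67.3]
tool_rot: [3.14, 0.001, 1.723]
force: [0.9, -4.4, 0.7]
width: 0.1
clock: 14.38
eef_pos: [443.9, -24.4, 67.4]
tool_rot: [3.14, 0.002, 1.722]
force: [1.0, -5.3, 1.3]
width: -0.2
```

```bash
python3 -m jog '{"angular":[[0,0,0],[0,0,0]],"travel":[[0.07,0,0],[0.07,0,0]],"fingers":[1,1]}'
```

```text
clock: 14.62
eef_pos: [444.1, -24.2, 67.5]
tool_rot: [3.139, 0.003, 1.721]
force: [2.0, -7.2, 2.7]
width: 0.2
```

```bash
python3 -m jog '{"angular":[[0,0,0],[0,0,0]],"travel":[[0.07,0,0],[0.07,0,0]],"fingers":[1,1]}'
```

```text
clock: 14.88
eef_pos: [444.4, -24.1, 67.6]
tool_rot: [3.139, 0.003, 1.721]
force: [1.4, -7.0, 4.0]
width: -0.3
```

```bash
python3 -m jog '{"angular":[[0,0,0],[0,0,0]],"travel":[[0.07,0,0],[0.07,0,0]],"fingers":[1,1]}'
```

```text
clock: 15.12
eef_pos: [444.5, -23.9, 67.7]
tool_rot: [3.138, 0.004, 1.72]
force: [1.2, -9.7, 3.6]
width: -0.2
```

I queued one step too many, so the push reached 9.7 N, still harmless. Contact began at y≈-24.7. Now I back off and touch the right side, reading the force each step.

```bash
python3 -m jog '{"angular":[[0,0,0],[0,0,0],[0,0,0]],"travel":[[-0.6,0,0],[-1.3,0,0],[-1.3,0,0]],"fingers":[1,1,1]}'; python3 -m jog '{"angular":[[0,0,0],[0,0,0],[0,0,0]],"travel":[[-0.1,0,0],[-0.2,0,0],[-0.2,0,0]],"fingers":[1,1,1]}'
```

```text
clock: 15.5
eef_pos: [444.6, -33.8, 67.0]
tool_rot: [-3.141, -0.001, 1.723]
force: [-0.8, 0.1, -0.3]
width: 0.1
clock: 15.88
eef_pos: [445.0, -35.6, 67.1]
tool_rot: [-3.141, -0.0, 1.723]
force: [0.4, -0.2, -0.0]
width: 0.0
```

```bash
python3 -m jog '{"angular":[[0,0,0],[0,0,0]],"travel":[[-0.1,0,0],[-0.1,0,0]],"fingers":[1,1]}'
```

```text
clock: 16.12
eef_pos: [445.3, -36.7, 67.1]
tool_rot: [-3.142, 0.0, 1.723]
force: [0.0, 0.3, 0.0]
width: -0.1
```

```bash
python3 -m jog '{"angular":[[0,0,0],[0,0,0]],"travel":[[-0.07,0,0],[-0.07,0,0]],"fingers":[1,1]}'
```

```text
clock: 16.38
eef_pos: [445.3, -37.4, 67.1]
tool_rot: [-3.142, -0.0, 1.723]
force: [-0.2, -0.0, 0.1]
width: 0.1
```

```bash
python3 -m jog '{"angular":[[0,0,0],[0,0,0]],"travel":[[-0.06,0,0],[-0.06,0,0]],"fingers":[1,1]}'
```

```text
clock: 16.62
eef_pos: [445.5, -38.0, 67.1]
tool_rot: [3.142, 0.0, 1.723]
force: [-1.0, 0.5, -0.5]
width: -0.3
```

```bash
python3 -m jog '{"angular":[[0,0,0],[0,0,0]],"travel":[[-0.08,0,0],[-0.08,0,0]],"fingers":[1,1]}'
```

```text
clock: 16.88
eef_pos: [445.6, -38.8, 67.1]
tool_rot: [-3.142, 0.0, 1.723]
force: [0.4, -1.2, 0.2]
width: 0.4
```

```bash
python3 -m jog '{"angular":[[0,0,0],[0,0,0]],"travel":[[-0.06,0,0],[-0.06,0,0]],"fingers":[1,1]}'
```

```text
clock: 17.12
eef_pos: [445.7, -39.4, 67.1]
tool_rot: [3.142, 0.0, 1.723]
force: [-0.7, -0.4, 0.2]
width: 0.2
```

```bash
python3 -m jog '{"angular":[[0,0,0],[0,0,0]],"travel":[[-0.08,0,0],[-0.08,0,0]],"fingers":[1,1]}'
```

```text
clock: 17.38
eef_pos: [445.8, -40.2, 67.1]
tool_rot: [3.142, 0.0, 1.723]
force: [-0.7, 0.1, 0.5]
width: 0.3
```

```bash
python3 -m jog '{"angular":[[0,0,0],[0,0,0]],"travel":[[-0.06,0,0],[-0.06,0,0]],"fingers":[1,1]}'
```

```text
clock: 17.62
eef_pos: [445.9, -40.8, 67.1]
tool_rot: [3.142, 0.0, 1.723]
force: [-0.3, 0.6, 0.4]
width: 0.2
```

```bash
python3 -m jog '{"angular":[[0,0,0],[0,0,0]],"travel":[[-0.06,0,0],[-0.06,0,0]],"fingers":[1,1]}'
```

```text
clock: 17.88
eef_pos: [446.0, -41.4, 67.1]
tool_rot: [3.142, 0.0, 1.723]
force: [-0.3, 0.1, 0.5]
width: 0.1
```

```bash
python3 -m jog '{"angular":[[0,0,0],[0,0,0],[0,0,0]],"travel":[[-0.06,0,0],[-0.12,0,0],[-0.12,0,0]],"fingers":[1,1,1]}'
```

```text
clock: 18.25
eef_pos: [446.2, -42.6, 67.1]
tool_rot: [3.142, 0.0, 1.723]
force: [0.7, -0.6, 0.6]
width: -0.1
```

```bash
python3 -m jog '{"angular":[[0,0,0],[0,0,0]],"travel":[[-0.08,0,0],[-0.08,0,0]],"fingers":[1,1]}'
```

```text
clock: 18.5
eef_pos: [446.3, -43.4, 67.1]
tool_rot: [-3.142, 0.0, 1.723]
force: [-0.3, 0.0, -0.6]
width: 0.3
```

```bash
python3 -m jog '{"angular":[[0,0,0],[0,0,0]],"travel":[[-0.08,0,0],[-0.08,0,0]],"fingers":[1,1]}'
```

```text
clock: 18.75
eef_pos: [446.4, -44.2, 67.1]
tool_rot: [-3.142, 0.0, 1.723]
force: [0.9, 0.3, 0.9]
width: -0.1
```

```bash
python3 -m jog '{"angular":[[0,0,0],[0,0,0]],"travel":[[-0.1,0,0],[-0.1,0,0]],"fingers":[1,1]}'
```

```text
clock: 19.0
eef_pos: [446.5, -45.0, 67.1]
tool_rot: [-3.141, -0.0, 1.723]
force: [-0.4, -0.1, -1.1]
width: -0.1
```

```bash
python3 -m jog '{"angular":[[0,0,0],[0,0,0]],"travel":[[-0.08,0,0],[-0.08,0,0]],"fingers":[1,1]}'
```

```text
clock: 19.25
eef_pos: [446.5, -45.4, 67.1]
tool_rot: [-3.141, -0.001, 1.724]
force: [-0.3, 2.2, 0.2]
width: 0.2
```

```bash
python3 -m jog '{"angular":[[0,0,0],[0,0,0]],"travel":[[-0.06,0,0],[-0.06,0,0]],"fingers":[1,1]}'
```

```text
clock: 19.5
eef_pos: [446.5, -45.6, 67.1]
tool_rot: [-3.141, -0.001, 1.724]
force: [-0.5, 4.9, 2.4]
width: 0.6
```

The right side touches at y≈-45.2, so by touch the gap centre is near (445.2,-35.0). That is about 4 mm from the mean of the two gripped positions (444.4,-31.0). I'll rise and look to settle it.

```bash
python3 -m jog '{"angular":[[0,0,0],[0,0,0],[0,0,0],[0,0,0],[0,0,0]],"travel":[[1.1,0,0],[1.1,0,-3],[1.1,0,-8],[1.1,0,-13],[1.1,0,-13]],"fingers":[1,1,1,0.5,0]}'; python3 -m jog '{"angular":[[0,0,0],[0,0,0]],"travel":[[0,0,0],[0,0,0]],"fingers":[0,0]}'; python3 -c "
from h import *
import cv2
c=camera_model('wrist');im=get_image('wrist');delta([0,0,0],1.72)
np.savez('w4.npz',m=c['mtx'],T=c['T'])
K=c['mtx']
# rectify plane z=117, tray axes, 3px/mm, left = up
a=np.radians(8.7);tx=np.array([np.cos(a),np.sin(a),0]);ty=np.array([-np.sin(a),np.cos(a),0])
mx=np.zeros((600,240),np.float32);my=mx.copy()
O=np.array([442,-33,117.])
for i in range(600):
  for j in range(240):
    u=proj('wrist',O+ty*(110-i/2.5)+tx*((j-120)/2.5),c);mx[i,j],my[i,j]=u
r=cv2.remap(im,mx,my,cv2.INTER_CUBIC)
cv2.imwrite('pics/w4.png',np.hstack([r[:,:,::-1],cv2.resize(im[:,:,::-1],(560,420))[0:420] if 0 else cv2.copyMakeBorder(im[:,:,::-1],0,180,0,0,cv2.BORDER_CONSTANT)]))"
```

```text
clock: 20.12
eef_pos: [447.7, -36.0, 200.2]
tool_rot: [3.133, 0.002, 1.723]
force: [0.8, 0.2, -0.4]
width: 36.1
clock: 20.38
eef_pos: [444.2, -35.5, 196.0]
tool_rot: [-3.139, -0.0, 1.723]
force: [0.4, -0.7, -0.1]
width: 72.4
travel cm [ 10.25 -43.32  19.71] ang [-0.15 -0.01  0.17] clock 20.43 p [444.2 -35.6 196. ] F [-0.5 -0.3 -0.4] w 78.9
```

View pics/w4.png

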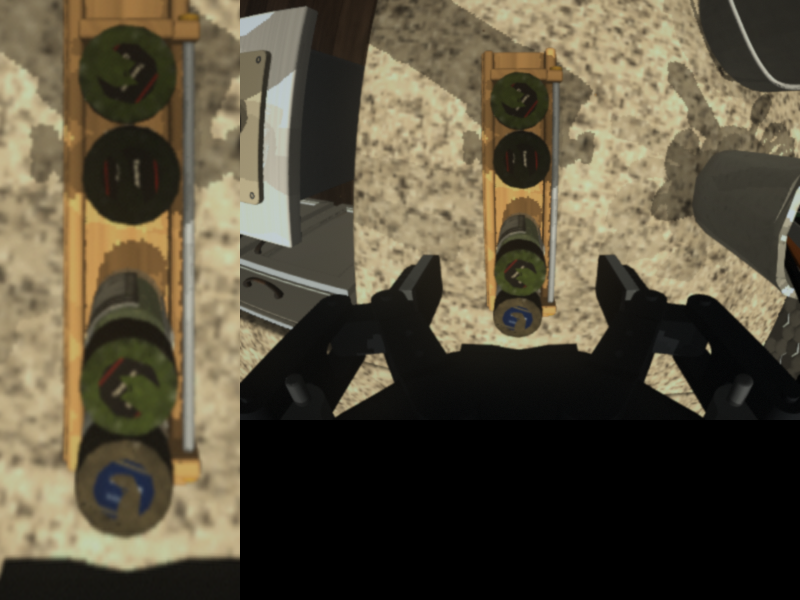

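In the rectified half, the caps are at rows 74, 174, 388 and 487 (2.5 px/mm). Both pairs are tight and upright, the gap is 44.8 mm, and its centre is at y≈-35.4, which agrees with the touch. Target for the gripper is (444.3,-35.2). Now I fetch the stray, squeezing it twice at right angles to centre it in the hand.

```bash
python3 -c "
from h import *
delta([442,-275,190],0.15)"
```

```text
travel cm [-23.63  -3.85   0.61] ang [-0.12  0.11 90.13] clock 20.43 p [444.2 -35.6 196. ] F [-0.5 -0.3 -0.4] w 78.9
```

```bash
python3 -m jog '{"angular":[[0,0,90],[0,0,90],[0,0,90],[0,0,90],[0,0,90]],"travel":[[-23.6,-3.9,0],[-23.6,-3.9,0],[-23.6,-3.9,0],[-23.6,-3.9,0],[-23.6,-3.9,0]],"fingers":[0,0,0,0,0]}'; python3 -c "
from h import *
delta([442,-275,190],0.15)"
```

```text
clock: 21.05
eef_pos: [440.6, -280.4, 196.5]
tool_rot: [3.14, 0.004, 0.772]
force: [0.7, 1.6, -0.8]
width: 85.6
travel cm [ 0.48 -0.29  0.65] ang [ 0.16  0.17 35.62] clock 21.05 p [ 440.6 -280.4  196.5] F [ 0.7  1.6 -0.8] w 85.6
```

```bash
python3 -m jog '{"angular":[[0,0,35.6],[0,0,35.6],[0,0,35.6],[0,0,35.6],[0,0,35.6]],"travel":[[0,0,0],[0,0,0],[0,0,0],[0,0,0],[0,0,0]],"fingers":[0,0,0,0,0.1]}'; python3 -c "
from h import *
import cv2
c=camera_model('wrist');im=get_image('wrist');delta([442,-275,55],0.15)
print(proj('wrist',[441.8,-275,105],c))
np.savez('w5.npz',m=c['mtx'],T=c['T'])
cv2.imwrite('pics/w5.png',im[:,:,::-1])"
```

```text
clock: 21.68
eef_pos: [441.9, -274.6, 196.0]
tool_rot: [-3.141, 0.002, 0.165]
force: [0.4, 0.8, 0.1]
width: 77.0
travel cm [ 0.02  0.04 14.12] ang [-0.03  0.1   0.89] clock 21.73 p [ 442.  -274.6  196.2] F [-0.2 -0.4 -0.4] w 76.6
[279.35975452 216.33203504]
```

View pics/w5.png

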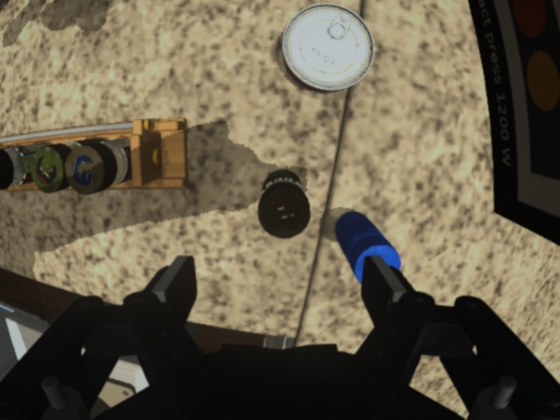

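The stray's cap is at (285,212). The blue look-alike at (380,265) is lower right. I'll narrow the opening on the way down to keep clear of it.

```bash
python3 -c "
from h import *
z=np.load('w5.npz');c=dict(mtx=z['m'],T=z['T'])
p=ray('wrist',(285,212),105,c);print(p,ray('wrist',(380,268),105,c));delta([p[0],p[1],55],0.15)"

```

```text
[ 445.78605844 -278.58077515  105.        ] [ 411.8399024  -363.23053563  105.        ]
travel cm [ 0.34  0.46 14.12] ang [-0.03  0.1   0.89] clock 21.73 p [ 442.  -274.6  196.2] F [-0.2 -0.4 -0.4] w 76.6
```

```bash
python3 -m jog '{"angular":[[0,0,0],[0,0,0],[0,0,0],[0,0,0],[0,0,0]],"travel":[[0.2,0.3,5],[0.2,0.3,10],[0.2,0.3,13],[0.2,0.3,14.1],[0.2,0.3,14.1]],"fingers":[0.25,0.25,0.25,0.35,0.45]}'; python3 -m jog '{"angular":[[0,0,0],[0,0,0],[0,0,0],[0,0,0],[0,0,0]],"travel":[[0,0,0],[0,0,0],[0,0,0],[0,0,0],[0,0,0]],"fingers":[0.5,0.52,0.53,0.53,0.53]}'
```

```text
clock: 22.35
eef_pos: [444.7, -277.7, 56.0]
tool_rot: [-3.141, 0.0, 0.164]
force: [1.3, -0.3, 0.1]
width: 47.0
clock: 22.98
eef_pos: [445.6, -278.0, 57.2]
tool_rot: [3.14, -0.002, 0.165]
force: [-0.4, 0.6, 6.6]
width: 40.1
```

```bash
python3 -m jog '{"angular":[[0,0,0],[0,0,0],[0,0,0],[0,0,-10],[0,0,-20]],"travel":[[0,0,0],[0,0,0],[0,0,0],[0,0,0],[0,0,0]],"fingers":[0.45,0.3,0.3,0.3,0.3]}'; python3 -m jog '{"angular":[[0,0,-10],[0,0,-20],[0,0,-30],[0,0,-40],[0,0,-50]],"travel":[[0,0,0],[0,0,0],[0,0,0],[0,0,0],[0,0,0]],"fingers":[0.3,0.3,0.3,0.3,0.3]}'; python3 -c "
from h import *
delta([445.6,-278,55],1.723)"
```

```text
clock: 23.6
eef_pos: [444.7, -277.3, 55.9]
tool_rot: [-3.141, 0.0, 0.519]
force: [-0.2, 0.5, -0.3]
width: 59.6
clock: 24.22
eef_pos: [444.7, -277.4, 56.0]
tool_rot: [-3.141, 0.0, 1.392]
force: [-0.4, -0.3, -0.6]
width: 59.8
travel cm [-0.04  0.1   0.1 ] ang [ -0.02  -0.   -18.98] clock 24.23 p [ 444.7 -277.4   56. ] F [-0.4 -0.3 -0.6] w 59.8
```

```bash
python3 -m jog '{"angular":[[0,0,-10],[0,0,-19],[0,0,-19],[0,0,-19],[0,0,-19]],"travel":[[-0.06,0,0],[-0.06,0,0],[-0.06,0,0],[-0.06,0,0],[-0.06,0,0]],"fingers":[0.3,0.35,0.45,0.5,0.51]}'; python3 -m jog '{"angular":[[0,0,0],[0,0,0],[0,0,0],[0,0,0],[0,0,0]],"travel":[[0,0,0],[0,0,-0.02],[0,0,-0.05],[0,0,-0.08],[0,0,-0.1]],"fingers":[0.52,0.53,0.54,0.55,0.55]}'
```

```text
clock: 24.85
eef_pos: [444.5, -278.0, 56.0]
tool_rot: [-3.141, -0.0, 1.716]
force: [0.2, -1.0, -0.1]
width: 41.9
clock: 25.48
eef_pos: [444.8, -278.0, 57.1]
tool_rot: [3.142, -0.0, 1.718]
force: [0.5, -0.3, -1.8]
width: 39.8
```

Gripped, with a pull of about 1.8 N. Lift and carry above the gap.

```bash
python3 -m jog '{"angular":[[0,0,0],[0,0,0],[0,0,0],[0,0,0],[0,0,0]],"travel":[[0,0,-3],[0,0,-7],[0,0,-11],[0,0,-14],[0,0,-14]],"fingers":[0.55,0.55,0.55,0.55,0.55]}'; python3 -c "
from h import *
delta([444.3,-35.2,197],1.723)"
```

```text
clock: 26.1
eef_pos: [446.0, -278.8, 199.2]
tool_rot: [3.138, 0.003, 1.718]
force: [0.8, -0.3, -1.8]
width: 39.8
travel cm [24.13  3.4   0.16] ang [ 0.23  0.17 -0.3 ] clock 26.1 p [ 446.  -278.8  199.2] F [ 0.8 -0.3 -1.8] w 39.8
```

```bash
python3 -m jog '{"angular":[[0,0,-0.3],[0,0,-0.3],[0,0,-0.3],[0,0,-0.3],[0,0,-0.3]],"travel":[[4,0.6,0],[10,1.4,0],[16,2.3,0],[21,3,0],[24.1,3.4,0]],"fingers":[0.55,0.55,0.55,0.55,0.55]}';python3 -m jog '{"angular":[[0,0,0],[0,0,0],[0,0,0]],"travel":[[0,0,0],[0,0,0],[0,0,0]],"fingers":[0.55,0.55,0.55]}'; python3 -c "
from h import *
delta([444.3,-35.2,120],1.723)"
```

```text
clock: 26.72
eef_pos: [441.8, -31.7, 195.9]
tool_rot: [-3.139, -0.001, 1.726]
force: [0.2, -0.6, -1.2]
width: 39.7
clock: 27.1
eef_pos: [442.9, -35.9, 196.8]
tool_rot: [-3.141, 0.0, 1.721]
force: [0.8, -0.3, -2.0]
width: 39.9
travel cm [0.05 0.16 7.68] ang [-0.03  0.03 -0.13] clock 27.1 p [442.9 -35.9 196.8] F [ 0.8 -0.3 -2. ] w 39.9
```

```bash
python3 -m jog '{"angular":[[0,0,0],[0,0,0],[0,0,0],[0,0,0]],"travel":[[0.05,0.14,0.5],[0.05,0.14,1.2],[0.05,0.14,1.6],[0.05,0.14,1.6]],"fingers":[0.55,0.55,0.55,0.55]}'; python3 -c "
from h import *
import cv2
delta([444.3,-35.2,120],1.723)
a=get_image('side')[:,:,::-1]; w=get_image('wrist')[:,:,::-1]
u=proj('side',[444,-35,100]);x,y=int(u[0]),int(u[1])
c=cv2.resize(a[y-60:y+60,x-60:x+60],(420,420),interpolation=cv2.INTER_CUBIC)
cv2.imwrite('pics/s6.png',np.hstack([c,w[:,90:470]]))"
```

```text
clock: 27.6
eef_pos: [444.0, -34.0, 180.7]
tool_rot: [-3.141, -0.0, 1.723]
force: [0.4, -0.8, -1.2]
width: 39.7
travel cm [-0.12  0.01  6.07] ang [-0.06 -0.01 -0.01] clock 27.6 p [444.  -34.  180.7] F [ 0.4 -0.8 -1.2] w 39.7
```

View pics/s6.png

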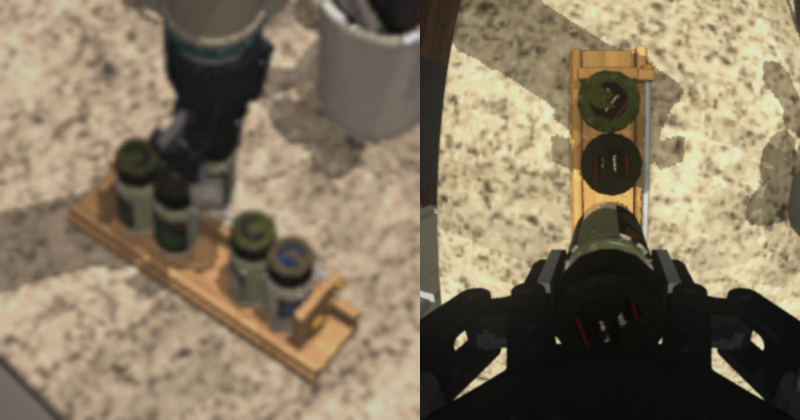

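The held jar hangs above the gap, with room between the neighbours in both views. I'll correct by 1 mm and descend, checking the force.

```bash
python3 -m jog '{"angular":[[0,0,0],[0,0,0],[0,0,0],[0,0,0]],"travel":[[-0.11,0,0.2],[-0.11,0,0.4],[-0.11,0,0.6],[-0.11,0,0.7]],"fingers":[0.55,0.55,0.55,0.55]}'; python3 -m jog '{"angular":[[0,0,0],[0,0,0],[0,0,0],[0,0,0]],"travel":[[0,0,0.2],[0,0,0.4],[0,0,0.6],[0,0,0.7]],"fingers":[0.55,0.55,0.55,0.55]}'
```

```text
clock: 28.2
eef_pos: [444.5, -35.0, 174.0]
tool_rot: [-3.141, -0.0, 1.723]
force: [0.1, -1.0, -0.9]
width: 39.6
clock: 28.7
eef_pos: [444.5, -35.0, 166.9]
tool_rot: [-3.141, -0.0, 1.723]
force: [-0.4, 0.5, -1.2]
width: 39.1
```

```bash
python3 -m jog '{"angular":[[0,0,0],[0,0,0],[0,0,0],[0,0,0]],"travel":[[0,0,0.4],[0,0,0.8],[0,0,1.2],[0,0,1.4]],"fingers":[0.55,0.55,0.55,0.55]}'
```

```text
clock: 29.2
eef_pos: [444.4, -35.0, 152.8]
tool_rot: [-3.141, -0.0, 1.723]
force: [-0.4, 0.1, -0.6]
width: 39.8
```

```bash
python3 -m jog '{"angular":[[0,0,0],[0,0,0],[0,0,0],[0,0,0],[0,0,0]],"travel":[[0,0,0.6],[0,0,1.2],[0,0,1.8],[0,0,2.4],[0,0,2.6]],"fingers":[0.55,0.55,0.55,0.55,0.55]}'
```

```text
clock: 29.82
eef_pos: [444.3, -35.0, 126.6]
tool_rot: [-3.141, -0.0, 1.723]
force: [-0.2, 0.5, -0.7]
width: 39.9
```

```bash
python3 -m jog '{"angular":[[0,0,0],[0,0,0],[0,0,0],[0,0,0],[0,0,0]],"travel":[[0,0,0.6],[0,0,1.2],[0,0,1.8],[0,0,2.4],[0,0,2.6]],"fingers":[0.55,0.55,0.55,0.55,0.55]}'
```

```text
clock: 30.45
eef_pos: [444.3, -35.0, 100.6]
tool_rot: [-3.141, -0.0, 1.723]
force: [-0.5, -0.5, -2.3]
width: 39.4
```

```bash
python3 -m jog '{"angular":[[0,0,0],[0,0,0],[0,0,0],[0,0,0],[0,0,0]],"travel":[[0,0,0.6],[0,0,1.2],[0,0,1.8],[0,0,2.2],[0,0,2.4]],"fingers":[0.55,0.55,0.55,0.55,0.55]}'
```

```text
clock: 31.08
eef_pos: [444.4, -35.0, 76.8]
tool_rot: [-3.141, -0.0, 1.723]
force: [0.0, 0.1, -2.4]
width: 40.2
```

```bash
python3 -m jog '{"angular":[[0,0,0],[0,0,0],[0,0,0]],"travel":[[0,0,0.2],[0,0,0.4],[0,0,0.5]],"fingers":[0.55,0.55,0.55]}'
```

```text
clock: 31.45
eef_pos: [444.6, -35.0, 72.1]
tool_rot: [3.142, -0.0, 1.723]
force: [-0.3, -1.0, -2.1]
width: 39.7
```

Now 1 mm steps until the board is felt.

```bash
python3 -m jog '{"angular":[[0,0,0],[0,0,0]],"travel":[[0,0,0.1],[0,0,0.15]],"fingers":[0.55,0.55]}'
```

```text
clock: 31.7
eef_pos: [444.6, -35.0, 70.6]
tool_rot: [3.142, 0.0, 1.723]
force: [0.6, 1.0, -1.0]
width: 39.7
```

```bash
python3 -m jog '{"angular":[[0,0,0],[0,0,0]],"travel":[[0,0,0.06],[0,0,0.06]],"fingers":[0.55,0.55]}'
```

```text
clock: 31.95
eef_pos: [444.5, -35.0, 70.0]
tool_rot: [-3.142, -0.0, 1.723]
force: [0.1, -0.4, -1.4]
width: 39.7
```

```bash
python3 -m jog '{"angular":[[0,0,0],[0,0,0]],"travel":[[0,0,0.06],[0,0,0.06]],"fingers":[0.55,0.55]}'
```

```text
clock: 32.2
eef_pos: [444.6, -35.0, 69.4]
tool_rot: [-3.142, -0.0, 1.723]
force: [0.4, 0.2, -1.0]
width: 39.9
```

```bash
python3 -m jog '{"angular":[[0,0,0],[0,0,0]],"travel":[[0,0,0.05],[0,0,0.05]],"fingers":[0.55,0.55]}'
```

```text
clock: 32.45
eef_pos: [444.5, -35.0, 68.9]
tool_rot: [-3.142, -0.0, 1.723]
force: [0.0, 0.3, -1.5]
width: 39.5
```

```bash
python3 -m jog '{"angular":[[0,0,0],[0,0,0]],"travel":[[0,0,0.04],[0,0,0.04]],"fingers":[0.55,0.55]}'
```

```text
clock: 32.7
eef_pos: [444.5, -35.0, 68.5]
tool_rot: [-3.141, -0.0, 1.723]
force: [-0.3, 0.1, -1.2]
width: 39.6
```

```bash
python3 -m jog '{"angular":[[0,0,0],[0,0,0]],"travel":[[0,0,0.04],[0,0,0.04]],"fingers":[0.55,0.55]}'
```

```text
clock: 32.95
eef_pos: [444.5, -35.0, 68.2]
tool_rot: [3.142, -0.0, 1.723]
force: [-0.2, 0.1, 0.3]
width: 40.2
```

```bash
python3 -m jog '{"angular":[[0,0,0],[0,0,0]],"travel":[[0,0,0.04],[0,0,0.04]],"fingers":[0.55,0.55]}'
```

```text
clock: 33.2
eef_pos: [444.6, -35.0, 68.1]
tool_rot: [3.141, -0.0, 1.723]
force: [-1.4, 0.2, 6.1]
width: 39.4
```

It's on the board (6 N). Ease up, open and withdraw.

```bash
python3 -m jog '{"angular":[[0,0,0],[0,0,0],[0,0,0],[0,0,0],[0,0,0]],"travel":[[0,0,-0.03],[0,0,-0.03],[0,0,-0.03],[0,0,-0.03],[0,0,-0.03]],"fingers":[0.54,0.52,0.5,0.4,0.3]}'; python3 -m jog '{"angular":[[0,0,0],[0,0,0],[0,0,0],[0,0,0],[0,0,0]],"travel":[[0,0,0],[0,0,-2],[0,0,-6],[0,0,-11],[0,0,-15]],"fingers":[0.15,0.1,0.1,0.1,0.1]}'; python3 -m jog '{"angular":[[0,0,0],[0,0,0],[0,0,0]],"travel":[[0,-4,0],[-3,-4,-3],[-4,-4,-4]],"fingers":[0.1,0.1,0.1]}'; python3 -c "
from h import *
import cv2
a=get_image('side')[:,:,::-1]; w=get_image('wrist')[:,:,::-1]
u=proj('side',[444,-35,60]);x,y=int(u[0]),int(u[1])
c=cv2.resize(a[y-60:y+60,x-60:x+60],(420,420),interpolation=cv2.INTER_CUBIC)
cv2.imwrite('pics/s7.png',np.hstack([c,w[:,90:470]]))"
```

```text
clock: 33.83
eef_pos: [444.6, -35.0, 68.0]
tool_rot: [3.142, -0.0, 1.723]
force: [-1.0, 0.5, -0.5]
width: 59.8
clock: 34.45
eef_pos: [444.6, -35.1, 219.8]
tool_rot: [3.141, 0.0, 1.723]
force: [0.2, 0.0, 0.0]
width: 76.5
clock: 34.83
eef_pos: [412.0, -82.0, 259.5]
tool_rot: [3.138, 0.001, 1.721]
force: [0.3, -0.0, 0.1]
width: 77.3
```

View pics/s7.png

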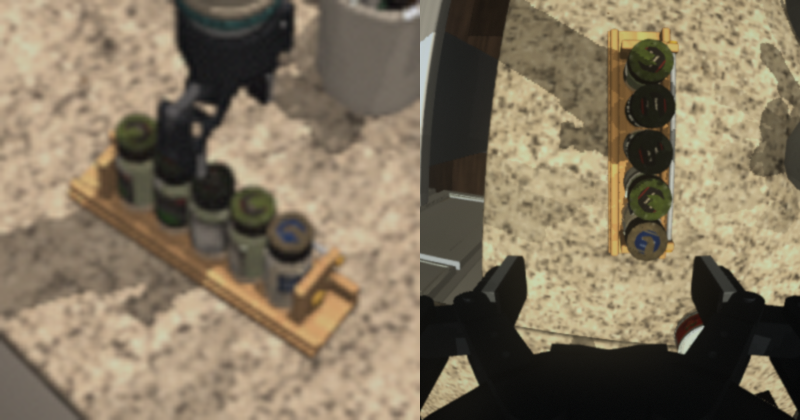

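All five jars stand upright in one line, with caps in the wrist half at about (651,60), (651,104), (649,151), (650,198) and (646,240). The gripper is clear, so I'm handing the job in.

```bash
python3 -c "
from cell import *
print(read_state()['force']);finish_job()"
```

```text
[0.16359259 0.02498033 0.1453931 ]
the job is handed in; nothing more can be done
```

All five spice jars now stand upright in one line on the tray, and I handed the job in at about 35 s of the 72 s allowed. The last side and wrist pictures confirm this. The gripper was well clear, with the force reading near zero. I went one over the picture budget: 11 viewed against 10.

- **Making the gap:** I gripped each inner jar front to back and slid it outward until it pushed back, at 5.8 N on the left and 6.6 N on the right. The right push ended slightly above your 4 to 6 N limit. The wrist camera then showed a gap of about 44.8 mm.
- **Placing the stray:** I set the dark-capped jar into the gap with about 6 N on the board, then let go. The blue look-alike, jam jar, pepper mill and tin were left alone.
- **Pushed harder than planned:** when I touched the left jar with shut fingers to find the gap's centre, one step too many took the push to 9.7 N. That is still under the 30 N limit.
- **Checks that disagreed:** the gripper positions at the two pushes put the gap's centre about 4 mm from where the touch test and the camera put it. I used the touch and camera value, and the jar went in with no sideways contact.

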